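# Clear the plate seam and snap the carrier's clip cover home

### The arm

A 6-joint arm with a two-finger parallel gripper is mounted at the origin on the work surface. World frame = base frame: x ahead of the robot, y to its left, z up, the work surface at z = 0. Lengths are in mm, angles in rad, forces in N, time in s.
With the tool pointing down it reaches from about 325 to 750 mm from the base axis. Payload 7.6 kg.
Tool frame: the origin (TCP) lies at the centre of the arm's flange, where the gripper is bolted on; the fingertips stand 173 mm ahead of it and the grasp point (between the pads) lies 155 mm ahead of it; z points along the fingers, y is the line along which they close (so a half turn about z gives the same grasp; the last joint's range is limited). The gripper opens to 85 mm and grips with 20 to 120 N. Pads are 22 mm wide; open, the fingers measure 114 mm over their backs; the gripper's body (76 mm by 85 mm) begins 54 mm behind the grasp point. The pads swing forward as they close: fully open they stand 13 mm farther back than shut.
Start: joints at [-1.201, 0.052, 1.401, -0, 1.689, -0.07], TCP at [223.544, -475.034, 404.723] pointing down, gripper open.
Joint ranges: [-2.9, 2.9], [-0.91, 2.17], [0.12, 2.37], [-1.06, 4.2], [0.26, 2.73], [-2.93, 2.93]. Speed limits (rad/s): [2.57, 2.57, 3.01, 3.14, 3.14, 3.14].

### API

Orientations are given as a rotation vector (axis times angle).
In Python, from workcell import manip, grab_frame, job gives the robot as it stands.
- The arm moves only by the shell command python3 -m inch 'ROWS' [FORCE]. ROWS is JSON, a list of rows, each a list of 3 entries, a list of its own where there are three numbers: the opening, from -1 (shut) to 1 (fully open), so that 0 is half open, then the shift along the tool's x, y, z in mm, then the turn about the tool's z in rad. A call has exactly 5 rows; each row shifts and turns the commanded pose from where the row before left it, along the tool's axes as they then stand; what a row does not reach is not made up. A row lasts 1/12 s, in which the tool goes at most 41.7 mm and 7.16 degrees, less where a joint would pass 70% of its speed; a pose out of reach is approached as far as the arm can. A call is refused whole if a number of a shift passes 41.7 or a number of a turn 0.125, either way. A call with a gripper value outside its range is refused whole. The fingers move at their own pace and stop on an object; FORCE is the grip in N (left out, the last holds). Time passes only in rows, so rows that do not move let the fingers close, or fill a call up. It gives the time, the measured TCP pose, the force, the opening and the grip force at its end, in the units of the state.
- manip.get_state(): the state, without advancing time (a new reading comes with each control period).
- grab_frame(name): name is "scene" or "top" or "wrist"; returns a dict with "pixels" (420x560x3 uint8, red, green, blue), "fx", "fy", "cx", "cy" (pixels), "T" (4x4, takes a point from camera to world coordinates); the wrist camera has in their place "hand_eye" (4x4, takes a point from camera to tool coordinates, whose origin is the TCP and whose axes are the flange's). Camera axes: x right, y up, looking along -z (the intrinsics and any distortion apply to the point x, -y, -z); pixel columns grow to the right and rows downward; lengths in mm; the calibration is good to about 2 mm. A picture is of the moment at which its call begins: read the wrist's pose just before it. There is no depth.
- job.hand_in(): hands the job in; it is judged then, once.
The state is a dict: "clock": time; "joint_positions": joint angles; "qvel": joint speeds; "tau": joint torques, N m; "ee_pos": TCP position; "tcp_rot": TCP orientation; "force": force on the tool from outside, world axes, zero at the start; "ft_torque": the same for the moment, N m; "width": opening from 0.0 (shut) to 1.0 (fully open); "gripper_force": force on a finger pad.
Only numpy, scipy, OpenCV 4.12 (cv2) and the standard library are available. Lean on these libraries where they do the work, as an engineer would, in place of code of your own. Each camera call takes 0.05 s, during which the arm holds its last target. There are 200 camera calls.

### The job

Close up the copper-plate carrier: take the red-handled stylus out of its wooden stand and, holding it upright with its tip down in the groove between the aluminium rail and the copper plate, run it slowly (about 3 cm per second) along the whole seam, from the end with the blue dot to the end by the orange clip cover. Then press the middle of the orange cover straight down with the stylus tip until the resistance suddenly gives way and the cover snaps fully home, and keep pressing firmly (about 10 N): finish like that, still holding the stylus and pushing. Touch the cover only with the stylus, and leave the other things on the table where they are.

Things in the scene. Friction and masses are not known exactly. Their poses are not given: they have to be found in the camera images.
- carrier: Fixed dark board 190 (x) x 250 (y) x 8 mm, origin at its underside, 5 mm towards -y from its middle. On it an aluminium rail (robot's side, -x) and a copper plate, tops 16 mm above the table. The seam between them is a straight groove along y at x = -30 mm, 12 mm wide, floor 8 mm above the table. Blue dot at its start (y = -75 mm); orange clip cover beyond its other end (y = +92 mm).
- seam0 (a point): Start of the seam, on the groove's floor, at the blue dot: carrier (-30, -75, 8) mm.
- seam1 (a point): On the groove's floor a quarter of the way along, 30 mm after seam0.
- seam2 (a point): On the groove's floor half-way along, 60 mm after seam0.
- seam3 (a point): On the groove's floor three quarters along, 90 mm after seam0.
- seam4 (a point): End of the seam on the groove's floor, 120 mm after seam0, 25 mm short of the orange cover's edge.
- cover_pad (a point): Middle of the top of the orange cover (black disc of 16 mm), to be pressed here. It is a loose plate 48 (carrier x) x 44 x 8 mm at carrier (-30, +92) mm, a plug under it guided in a socket, resting on two spring ears at its -x and +x sides.
- cover: The orange cover, origin at the middle of its plate's underside. Its top is 48 mm above the table when raised and 36 mm when snapped home on a solid stop. Pressed down, it meets a resistance of 8 to 17 N, which drops suddenly 4 to 7 mm down, and the ears then push it home. The ears' tops are 41.5 mm above the table, 42 mm apart, and move out by 3 mm as it passes.
- stylus_grip (a point): Centre of the stylus's red handle, a square bar 20 x 20 x 70 mm, sides along this frame's x and y, its z up the handle. Grasp it here from above (35 mm of handle above and below). The stylus's tip is 85 mm below this point along -z. Mass about 80 g. In the stand this point is about 95 mm above the table.
- stylus_tip (a point): Very end of the stylus's steel tip, a ball 6 mm across; above it a 6 mm neck to 12 mm up, then a 10 mm round shaft to 50 mm up, where the handle begins.
- stand: Fixed wooden block 70 x 70 x 60 mm, origin at the centre of its underside; a 13 mm hole, 55 mm deep, in the middle of its top holds the stylus upright, the handle resting on the block. Lift the stylus 55 mm or more straight up to clear it.
- ink_tin: Bystander: ink tin, 70 mm across, 55 mm tall, origin under its centre.
- cup: Bystander: clear cup, 72 mm across, 90 mm tall, origin under its centre.
- water: Bystander: water bottle, 64 mm across, 190 mm tall, origin under its centre.
- brayer: Bystander: ink roller, 120 mm wide and 170 mm long with its wooden handle, 36 mm tall, origin under the roller.
- set_square: Bystander: flat aluminium triangle, 120 x 120 x 5 mm, origin under its middle.
- phone: Bystander: black phone, 75 x 150 x 9 mm, origin under its centre.
Mind the look-alikes: they are no part of the job. There is more than one size of the stand; the job needs the smallest.

How it is judged (in metres and radians):
On the way, in this order (a step that is already met when the one before it is completed fails the run):
1. stylus tip down in the groove at the start of the seam, level with the blue dot, moving slowly, stylus held upright (horizontal distance between stylus_tip and seam0 below 0.01 m and z of stylus_tip in the frame of carrier below 0.0145 m and angle between stylus_grip's own z axis and vertical below 0.4 rad and linear speed of stylus below 0.08 m/s and contact force between the fingers and stylus above 1 N), for 0.05 s.
2. stylus tip down in the groove a quarter of the way, moving slowly, stylus held upright (horizontal distance between stylus_tip and seam1 below 0.01 m and z of stylus_tip in the frame of carrier below 0.0145 m and angle between stylus_grip's own z axis and vertical below 0.4 rad and linear speed of stylus below 0.08 m/s and contact force between the fingers and stylus above 1 N), for 0.05 s.
3. stylus tip down in the groove half-way, moving slowly, stylus held upright (horizontal distance between stylus_tip and seam2 below 0.01 m and z of stylus_tip in the frame of carrier below 0.0145 m and angle between stylus_grip's own z axis and vertical below 0.4 rad and linear speed of stylus below 0.08 m/s and contact force between the fingers and stylus above 1 N), for 0.05 s.
4. stylus tip down in the groove three quarters of the way, moving slowly, stylus held upright (horizontal distance between stylus_tip and seam3 below 0.01 m and z of stylus_tip in the frame of carrier below 0.0145 m and angle between stylus_grip's own z axis and vertical below 0.4 rad and linear speed of stylus below 0.08 m/s and contact force between the fingers and stylus above 1 N), for 0.05 s.
5. stylus tip down in the groove at the end of the seam, short of the orange cover, moving slowly, stylus held upright (horizontal distance between stylus_tip and seam4 below 0.01 m and z of stylus_tip in the frame of carrier below 0.0145 m and angle between stylus_grip's own z axis and vertical below 0.4 rad and linear speed of stylus below 0.08 m/s and contact force between the fingers and stylus above 1 N), for 0.05 s.
6. the cover snapped home under the stylus's push (z of cover_pad in the frame of carrier below 0.0375 m and angle between cover_pad's own z axis and vertical below 0.08 rad and contact force between stylus and cover above 3 N and contact force between the fingers and stylus above 1 N), for 0.2 s.
At the end, for the whole second after the job is handed in: The orange cover is fully home (its top within 1.5 mm of its lowest place, level within 0.08 rad), the stylus is in the fingers, upright within 0.3 rad, its tip within 15 mm of the cover's middle, and it still pushes on the cover with more than 3 N, through the last second (all of step 6 and horizontal distance between stylus_tip and cover_pad below 0.015 m and angle between stylus_grip's own z axis and vertical below 0.3 rad and linear speed of cover below 0.02 m/s and contact force between stylus and stand below 0.3 N); the arm keeps its last pose, push and grip.
It fails at once if the cover is touched by the gripper or the arm (contact force between any of the fingers, the arm and cover above 1 N).
It fails at once if a bystander (tin, cup, bottle, roller, set square or phone) is displaced by more than 3 cm (distance of any of ink_tin, cup, water, brayer, set_square, phone from where it was at the start of the episode above 0.03 m).
It also fails if it takes over 61 s, if anything falls off the work surface, if the arm or the gripper's body presses on something with over 40 N, if the wrist force passes 120 N, or if a joint passes its speed limit or range.

## Working session

There is one attempt and no reset: what is moved stays moved. The work goes in short steps, Python scripts to look and compute and a shell command to move; the robot and the scene stay as the last step left them, time stands still between calls to the robot, and variables do not carry over. Pictures are saved under pics/ and viewed, at most 12 in all, crops included, and the job is handed in when it is done.

```bash
mkdir -p pics; ls; cat > h.py <<'E'
import numpy as np, cv2
from scipy.spatial.transform import Rotation as R
from workcell import manip, grab_frame, job
def tool():
    s=manip.get_state(); T=np.eye(4); T[:3,:3]=R.from_rotvec(s['tcp_rot']).as_matrix(); T[:3,3]=s['ee_pos']; return T,s
def grab(n):
    T,_=tool(); f=grab_frame(n)
    f['W']=T@f['hand_eye'] if 'hand_eye' in f else np.array(f['T']); return f
def ray(f,u,v):
    d=np.array([(u-f['cx'])/f['fx'],-(v-f['cy'])/f['fy'],-1.]); return f['W'][:3,3],f['W'][:3,:3]@d
def onplane(f,u,v,z):
    o,d=ray(f,u,v); return o+d*(z-o[2])/d[2]
def proj(f,p):
    q=np.linalg.inv(f['W'])@np.append(p,1); return f['cx']-f['fx']*q[0]/q[2], f['cy']+f['fy']*q[1]/q[2]
def save(f,n): cv2.imwrite('pics/'+n,cv2.cvtColor(f['pixels'],cv2.COLOR_RGB2BGR))
E
python3 - <<'E'
from h import *
for n in('scene','top'):
    f=grab(n); save(f,n+'0.png'); print(n,{k:v for k,v in f.items() if k not in('pixels','W')})
T,s=tool(); print(T.round(3),s)
E
```

```text
pics
scene {'fx': 434.6257999802389, 'fy': 434.6257999802389, 'cx': 277.6528635902797, 'cy': 212.8782922206881, 'T': array([[-8.28782112e-01, -3.37892667e-01,  4.46036721e-01,
         1.00003020e+03],
       [ 5.59534975e-01, -5.09522228e-01,  6.53687778e-01,
         6.69344308e+02],
       [ 6.38931728e-03,  7.91337883e-01,  6.11345673e-01,
         6.78926786e+02],
       [ 0.00000000e+00,  0.00000000e+00,  0.00000000e+00,
         1.00000000e+00]])}
top {'fx': 403.8248092973074, 'fy': 403.8248092973074, 'cx': 277.5800806704419, 'cy': 203.27192648757602, 'T': array([[-2.12566348e-02,  9.85131056e-01, -1.70484483e-01,
         4.01666754e+02],
       [-9.99736164e-01, -2.24290616e-02, -4.95375597e-03,
         7.58799002e+00],
       [-8.70390581e-03,  1.70334203e-01,  9.85347909e-01,
         1.15101486e+03],
       [ 0.00000000e+00,  0.00000000e+00,  0.00000000e+00,
         1.00000000e+00]])}
[[ 9.05000e-01  4.26000e-01 -1.00000e-03  2.23535e+02]
 [ 4.26000e-01 -9.05000e-01  1.00000e-03 -4.75005e+02]
 [ 0.00000e+00 -1.00000e-03 -1.00000e+00  4.03966e+02]
 [ 0.00000e+00  0.00000e+00  0.00000e+00  1.00000e+00]] {'clock': 0.1, 'joint_positions': array([-1.20129325e+00,  5.27698326e-02,  1.40160852e+00, -1.19717625e-05,
        1.68861778e+00, -7.02882101e-02]), 'qvel': array([ 0.00088218, -0.00011193, -0.00369197,  0.00017659, -0.0009463 ,
        0.00075127]), 'tau': array([ 8.90565043e-04, -3.82581961e+01, -3.60985672e+01, -1.56606887e-05,
        4.81828465e-03,  2.48305099e-05]), 'ee_pos': array([ 223.53485563, -475.00505833,  403.96595584]), 'tcp_rot': array([-3.06459159e+00, -6.84964157e-01,  3.46907883e-04]), 'force': array([-0.729168  , -0.44152366,  0.1181112 ]), 'ft_torque': array([-0.04980475, -0.02808892, -0.01514894]), 'gripper_force': 0.0, 'width': 0.998700075180674}
```

View pics/top0.png

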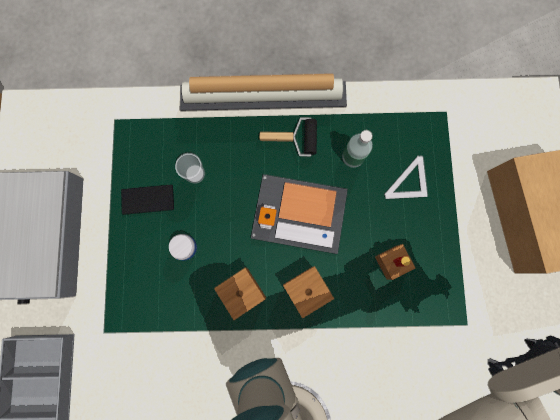

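View pics/scene0.png

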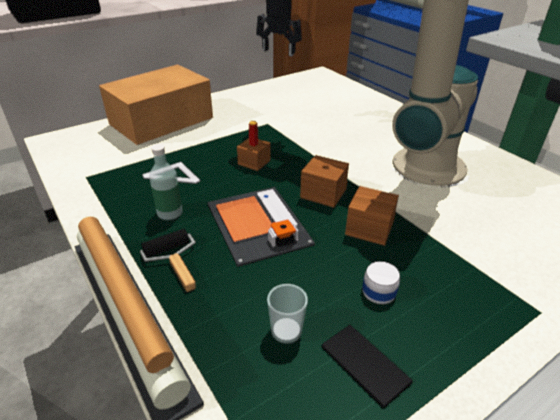

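The top view shows the carrier at about (300,215), the blue dot at (325,236), the orange cover at (267,216) and the stylus in the small stand at about (397,262). The two bigger blocks, at (240,293) and (308,292), are decoys.

```bash
cat > m.py <<'E'
from h import *
def blobs(f,lo,hi,box=None,mina=4):
    hsv=cv2.cvtColor(f['pixels'],cv2.COLOR_RGB2HSV); m=cv2.inRange(hsv,np.array(lo),np.array(hi))
    if box: k=np.zeros_like(m); x0,y0,x1,y1=box; k[y0:y1,x0:x1]=1; m*=k
    n,l,st,c=cv2.connectedComponentsWithStats(m)
    return m,[(st[i].tolist(),c[i].round(1).tolist()) for i in range(1,n) if st[i][4]>=mina]
E
python3 - <<'E'
from m import *
t=grab('top'); s=grab('scene')
for nm,f,b in(('top',t,(250,170,430,290)),('scene',s,(200,110,330,270))):
    print(nm,'blue',blobs(f,(105,120,60),(130,255,255),b)[1])
    print(nm,'red',blobs(f,(172,120,60),(180,255,255),b)[1],blobs(f,(0,150,60),(4,255,255),b)[1])
    print(nm,'orange',blobs(f,(6,200,170),(22,255,255),b,20)[1])
big=cv2.resize(cv2.cvtColor(np.hstack([t['pixels'][170:290,245:425]]),cv2.COLOR_RGB2BGR),None,fx=4.4,fy=4.4,interpolation=cv2.INTER_CUBIC)
cv2.imwrite('pics/topcrop.png',big)
E
```

```text
top blue [([323, 234, 4, 4, 12], [324.4, 235.2])]
top red [([397, 257, 4, 2, 4], [398.5, 257.8])] [([393, 257, 11, 9, 42], [397.9, 261.7])]
top orange [([258, 207, 18, 18, 219], [266.8, 215.9])]
scene blue []
scene red [([253, 140, 4, 5, 8], [253.9, 141.8])] [([249, 125, 9, 21, 132], [252.8, 135.1])]
scene orange [([271, 221, 24, 14, 198], [282.3, 227.3])]
```

View pics/topcrop.png

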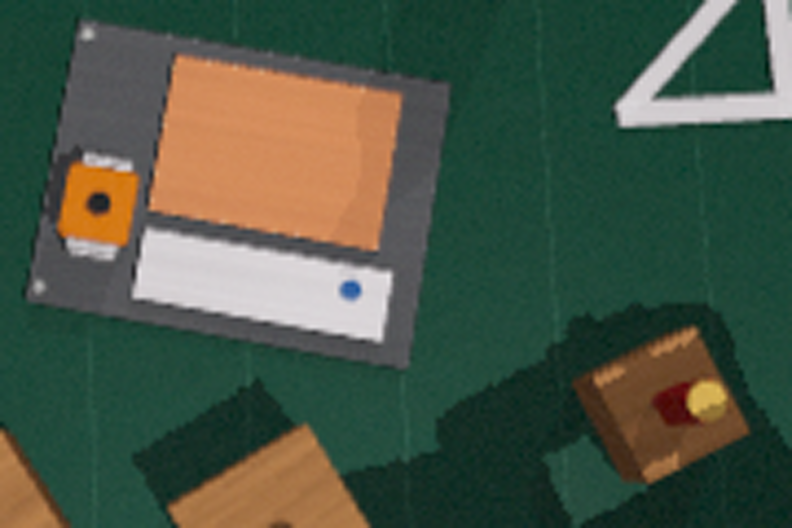

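The crop shows the board's corners at (80,22), (450,85), (408,367) and (28,300). The cover disc is at (98,203), the blue dot sits on the rail at (350,290), and the stylus's yellow cap is at (707,400) with the stand top around it.

```bash
cat > car.py <<'E'
import numpy as np
E
python3 - <<'E'
from m import *
t=grab('top'); s=grab('scene')
c=lambda u,v:((u+.5)/4.4-.5+245,(v+.5)/4.4-.5+170)
# carrier: board 190x250 centre at carrier y=+5
q=[onplane(t,*c(*p),8)[:2] for p in((80,22),(450,85),(408,367),(28,300))] # (+x,+y),(+x,-y),(-x,-y),(-x,+y)
q=np.array(q); print(q.round(1)); print('sides',[np.linalg.norm(q[i]-q[(i+1)%4]).round(1) for i in range(4)])
mod=np.array([[95,130],[95,-120],[-95,-120],[-95,130.]])
a=mod-mod.mean(0); b=q-q.mean(0); th=np.arctan2((a[:,0]*b[:,1]-a[:,1]*b[:,0]).sum(),(a*b).sum())
Rm=np.array([[np.cos(th),-np.sin(th)],[np.sin(th),np.cos(th)]]); o=q.mean(0)-Rm@mod.mean(0)
print('carrier',o.round(1),'th',th.round(4),'res',(q-(mod@Rm.T+o)).round(1).tolist())
for n,p in(('seam0',(-30,-75)),('seam4',(-30,45)),('pad',(-30,92))): print(n,(Rm@p+o).round(1))
print('pad meas',onplane(t,*c(98,203),48).round(1),'dot',onplane(t,*c(350,290),16).round(1))
# stylus cap by two views
y=blobs(t,(20,80,80),(35,255,255),(380,245,425,290))[1]; print(y)
print('cap z130/135',onplane(t,*c(707,400),130).round(1),onplane(t,*c(707,400),135).round(1))
# stand top corners z=60
st=np.array([onplane(t,*c(*p),60)[:2] for p in((575,382),(695,327),(748,433),(642,483))]); print('stand',st.round(1).tolist(),st.mean(0).round(1),[np.linalg.norm(st[i]-st[(i+1)%4]).round(1) for i in range(4)],np.degrees(np.arctan2(*(st[1]-st[0])[::-1])),np.degrees(np.arctan2(*(st[2]-st[1])[::-1])))
for z in(60,95,130): print(z,[onplane(s,253,v,z).round(1).tolist() for v in(125,135.1,146)])
E
```

```text
[[ 685.    54.5]
 [ 636.9 -187.5]
 [ 453.8 -151.5]
 [ 501.9   90.8]]
sides [np.float64(246.8), np.float64(186.6), np.float64(247.0), np.float64(186.6)]
carrier [568.4 -53.3] th -0.1957 res [[-1.9, -1.2], [-1.4, 2.0], [1.9, 1.1], [1.4, -1.9]]
seam0 [ 524.4 -121.1]
seam4 [547.8  -3.4]
pad [556.9  42.7]
pad meas [558.3  43.4  48. ] dot [ 503.1 -115.6   16. ]
[([401, 257, 9, 8, 53], [405.2, 260.3])]
cap z130/135 [ 426.  -303.1  130. ] [ 425.9 -301.6  135. ]
stand [[440.2, -245.2], [471.9, -320.4], [407.4, -347.7], [379.1, -281.7]] [ 424.6 -298.8] [np.float64(81.6), np.float64(70.0), np.float64(71.8), np.float64(71.2)] -67.13441557961035 -157.1220846463883
60 [[359.7, -411.0, 60.0], [395.1, -353.1, 60.0], [430.3, -295.6, 60.0]]
95 [[395.9, -349.9, 95.0], [429.3, -295.3, 95.0], [462.5, -241.0, 95.0]]
130 [[432.1, -288.8, 130.0], [463.5, -237.5, 130.0], [494.7, -186.4, 130.0]]
```

The two views agree on the stylus at about (426,-301), with the stand's yaw near 23°. The tool yaw is 25°. I'll hover there and look with the wrist camera.

```bash
python3 -m inch '[[1,[26,-7,2],0],[1,[26,-7,2],0],[1,[26,-7,2],0],[1,[26,-7,2],0],[1,[26,-7,2],0]]' 80; python3 -m inch '[[1,[26,-7,2],0],[1,[26,-7,2],0],[1,[26,-7,2],0],[1,[25,-7,2],0],[1,[25,-7,2],0]]'; python3 -m inch '[[1,[0,0,0],0],[1,[0,0,0],0],[1,[0,0,0],0],[1,[0,0,0],0],[1,[0,0,0],0]]'
python3 - <<'E'
from m import *
f=grab('wrist'); save(f,'w1.png'); print(f['W'].round(3))
print(tool()[0].round(3)); print({k:v for k,v in f.items() if k not in('pixels','W','T','hand_eye')})
print(proj(f,(426,-301,130)),proj(f,(426,-301,60)))
E
```

```text
clock: 0.72
ee_pos: [327.0, -387.1, 394.6]
tcp_rot: [3.066, 0.685, 0.0]
force: [1.1, -1.4, 0.4]
width: 1.002
gripper_force: 0.0
clock: 1.13
ee_pos: [428.1, -300.8, 384.6]
tcp_rot: [3.066, 0.685, 0.0]
force: [0.3, -0.4, -0.4]
width: 1.004
gripper_force: 0.0
clock: 1.55
ee_pos: [426.6, -302.6, 384.8]
tcp_rot: [3.066, 0.683, 0.0]
force: [-0.1, -0.3, 0.4]
width: 1.001
gripper_force: 0.0
[[ 4.25000e-01  8.63000e-01  2.73000e-01  4.96146e+02]
 [-9.05000e-01  4.05000e-01  1.29000e-01 -2.69307e+02]
 [ 1.00000e-03 -3.02000e-01  9.53000e-01  3.54022e+02]
 [ 0.00000e+00  0.00000e+00  0.00000e+00  1.00000e+00]]
[[ 9.05000e-01  4.25000e-01  0.00000e+00  4.26598e+02]
 [ 4.25000e-01 -9.05000e-01 -0.00000e+00 -3.02518e+02]
 [-0.00000e+00  0.00000e+00 -1.00000e+00  3.84848e+02]
 [ 0.00000e+00  0.00000e+00  0.00000e+00  1.00000e+00]]
{'fx': 371.1224743897715, 'fy': 371.1224743897715, 'cx': 283.87210113667794, 'cy': 209.73627838288778}
(np.float64(281.7045759330092), np.float64(218.7971610311907)) (np.float64(282.0749038305481), np.float64(190.98034898669562))
```

View pics/w1.png

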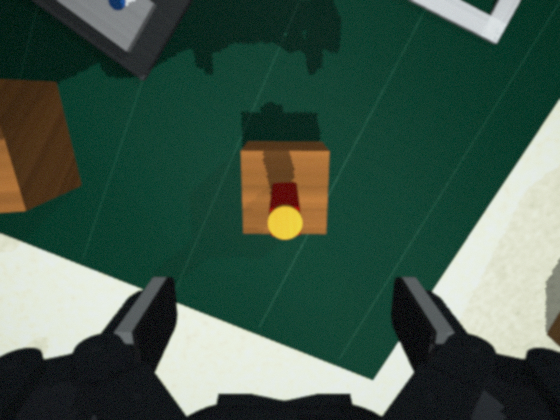

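The wrist view shows the cap as a disc at (285,222), the red handle behind it with its far bottom edge near v=183, and the stand top from (242,151) to (328,234). The stand's sides are parallel to the tool axes.

```bash
python3 - <<'E'
from m import *
f=grab('wrist')
m,b=blobs(f,(20,120,120),(35,255,255),(230,130,350,260)); print('cap',b)
u,v=b[0][1]
for z in(130,135,138): print(z,onplane(f,u,v,z).round(1), 'diam',(np.linalg.norm(onplane(f,u-b[0][0][2]/2,v,z)-onplane(f,u+b[0][0][2]/2,v,z))).round(1))
st=np.array([onplane(f,*p,60)[:2] for p in((242,151),(329,151),(327,234),(243,234))]); print('stand',st.mean(0).round(1),[np.linalg.norm(st[i]-st[(i+1)%4]).round(1) for i in range(4)])
for p in(((243,234),(327,234)),((242,151),(329,151)),):
  d=onplane(f,*p[1],60)-onplane(f,*p[0],60); print('ang',np.degrees(np.arctan2(d[1],d[0])))
hsv=cv2.cvtColor(f['pixels'],cv2.COLOR_RGB2HSV)
r=((cv2.inRange(hsv,(0,150,40),(5,255,255))|cv2.inRange(hsv,(170,150,40),(180,255,255)))>0)
for y in range(178,215,3):
    x=np.where(r[y,250:320])[0]+250; print(y,x.min() if len(x) else None,x.max() if len(x) else None,end='; ')
for x in range(272,300,4):
    y=np.where(r[170:240,x])[0]+170; print('c',x,y.min() if len(y) else None,end='; ')
T,_=tool(); print('dtool', (T[:3,:3].T@(np.append(onplane(f,u,v,133)[:2],95)-T[:3,3])).round(1))
E
```

```text
cap [([268, 205, 35, 35, 946], [284.8, 222.5])]
130 [ 424.6 -303.8  130. ] diam 22.4
135 [ 426.2 -303.   135. ] diam 21.9
138 [ 427.2 -302.6  138. ] diam 21.6
stand [ 424.9 -304.4] [np.float64(68.8), np.float64(70.4), np.float64(71.3), np.float64(70.4)]
ang -64.88783971608818
ang -64.87053363937477
178 None None; 181 None None; 184 274 294; 187 273 295; 190 273 295; 193 272 296; 196 272 296; 199 272 296; 202 272 297; 205 271 297; 208 271 298; 211 None None; 214 None None; c 272 191; c 276 184; c 280 184; c 284 183; c 288 183; c 292 184; c 296 192; dtool [ -1.4   0.3 289.9]
```

```bash
python3 -m inch '[[1,[-1,0,20],0],[1,[0,0,20],0],[1,[0,0,20],0],[1,[0,0,20],0],[1,[0,0,15],0]]'; python3 -m inch '[[1,[0,0,15],0],[1,[0,0,15],0],[1,[0,0,10],0],[1,[0,0,0],0],[1,[0,0,0],0]]'; python3 -m inch '[[-1,[0,0,0],0],[-1,[0,0,0],0],[-1,[0,0,0],0],[-1,[0,0,0],0],[-1,[0,0,0],0]]' 80;  python3 -m inch '[[-1,[0,0,0],0],[-1,[0,0,0],0],[-1,[0,0,0],0],[-1,[0,0,0],0],[-1,[0,0,0],0]]' 80
```

```text
clock: 2.07
ee_pos: [425.7, -302.4, 288.0]
tcp_rot: [-3.065, -0.684, 0.001]
force: [-0.4, -0.1, -0.5]
width: 1.001
gripper_force: 0.0
clock: 2.48
ee_pos: [426.2, -302.5, 249.7]
tcp_rot: [-3.066, -0.685, 0.0]
force: [0.3, -0.1, -0.0]
width: 1.002
gripper_force: 0.0
clock: 2.9
ee_pos: [426.4, -302.3, 250.1]
tcp_rot: [3.065, 0.685, 0.001]
force: [0.0, -0.8, 0.2]
width: 0.3
gripper_force: 0.0
clock: 3.32
ee_pos: [426.4, -302.3, 250.1]
tcp_rot: [3.065, 0.685, 0.001]
force: [-1.0, 0.6, 4.5]
width: 0.221
gripper_force: 78.2
```

```bash
python3 -m inch '[[-1,[0,0,-8],0],[-1,[0,0,-12],0],[-1,[0,0,-15],0],[-1,[0,0,-15],0],[-1,[0,0,-15],0]]'; python3 -m inch '[[-1,[0,0,-15],0],[-1,[0,0,-10],0],[-1,[0,0,-5],0],[-1,[0,0,0],0],[-1,[0,0,0],0]]'
python3 - <<'E'
from m import *
f=grab('wrist'); save(f,'w2.png'); T,s=tool(); print(T.round(3),s['force'],s['width'],s['gripper_force'])
p=(T@[0,0,155+85,1])[:3]; print('tip exp',p,proj(f,p))
t=grab('scene'); cv2.imwrite('pics/s2.png',cv2.resize(cv2.cvtColor(t['pixels'],cv2.COLOR_RGB2BGR)[40:240,170:370],None,fx=3,fy=3,interpolation=cv2.INTER_CUBIC)); print(proj(t,p))
E
```

```text
clock: 3.73
ee_pos: [426.2, -302.2, 316.2]
tcp_rot: [3.066, 0.685, -0.0]
force: [0.2, -0.3, 0.1]
width: 0.224
gripper_force: 78.6
clock: 4.15
ee_pos: [426.2, -302.2, 344.3]
tcp_rot: [-3.066, -0.685, 0.001]
force: [-0.8, -0.5, -1.2]
width: 0.227
gripper_force: 78.6
[[ 9.05000e-01  4.26000e-01 -1.00000e-03  4.26179e+02]
 [ 4.26000e-01 -9.05000e-01  1.00000e-03 -3.02185e+02]
 [-1.00000e-03 -1.00000e-03 -1.00000e+00  3.43817e+02]
 [ 0.00000e+00  0.00000e+00  0.00000e+00  1.00000e+00]] [ 0.28533298 -0.14552372 -0.79198362] 0.22325118862040547 78.63927841186523
tip exp [ 425.89487992 -301.96761447  103.81776536] (np.float64(284.0579117184347), np.float64(226.98205049742927))
(np.float64(252.70582583274106), np.float64(131.1040099725575))
```

View pics/w2.png

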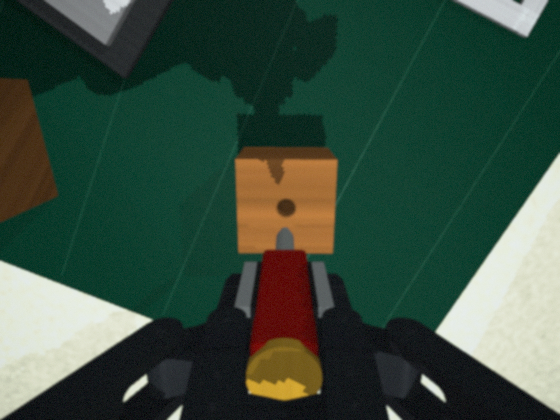

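View pics/s2.png

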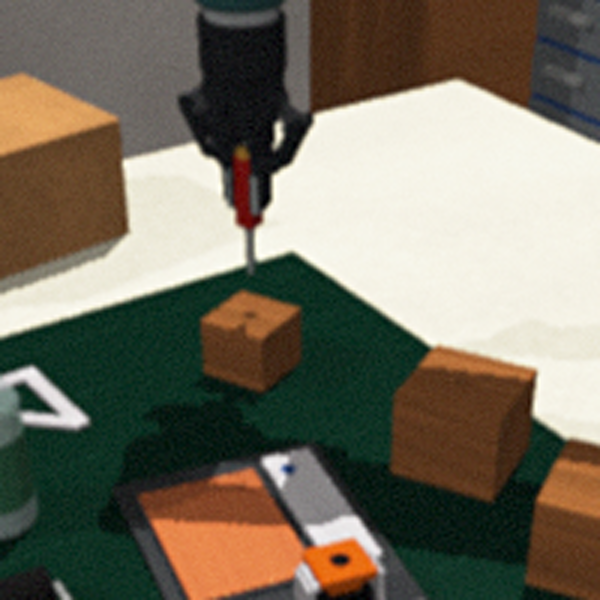

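The stylus is held upright with its tip at wrist pixel (285,229), against the predicted (284,227). In the scene view the tip is within a pixel of prediction. Now I turn the tool in line with the carrier and go above the start of the seam.

```bash
python3 -m inch '[[-1,[0,0,0],0.106],[-1,[0,0,0],0.106],[-1,[0,0,0],0.106],[-1,[0,0,0],0.106],[-1,[0,0,0],0.106]]'; python3 -m inch '[[-1,[0,0,0],0.105],[-1,[0,0,0],0],[-1,[6,-20,0],0],[-1,[6,-20,0],0],[-1,[6,-20,0],0]]';python3 -m inch '[[-1,[6,-20,0],0],[-1,[6,-20,0],0],[-1,[6,-20,0],0],[-1,[6,-20,0],0],[-1,[6,-20,0],0]]';python3 -m inch '[[-1,[6,-20,10],0],[-1,[7,-17,15],0],[-1,[0,0,15],0],[-1,[0,0,15],0],[-1,[0,0,14],0]]'; python3 -m inch '[[-1,[0,0,0],0],[-1,[0,0,0],0],[-1,[0,0,0],0],[-1,[0,0,0],0],[-1,[0,0,0],0]]'
python3 - <<'E'
from m import *
f=grab('wrist'); save(f,'w3.png'); np.savez('w3.npz',px=f['pixels'],W=f['W']); T,s=tool(); print(T.round(3))
p=(T@[0,0,155+85,1])[:3]; print('tip exp',p,proj(f,p))
for q in((524.4,-121.1,8),(547.8,-3.4,8),(556.9,42.7,48)): print(proj(f,q))
E
```

```text
clock: 4.67
ee_pos: [426.2, -302.2, 343.6]
tcp_rot: [-3.137, 0.15, 0.002]
force: [-0.5, -0.3, -1.1]
width: 0.225
gripper_force: 78.6
clock: 5.08
ee_pos: [455.7, -246.4, 344.0]
tcp_rot: [-3.127, 0.302, 0.002]
force: [-0.5, -0.2, -1.6]
width: 0.219
gripper_force: 78.6
clock: 5.5
ee_pos: [504.7, -153.6, 344.0]
tcp_rot: [-3.127, 0.3, 0.002]
force: [0.3, 0.8, -0.8]
width: 0.225
gripper_force: 78.6
clock: 5.92
ee_pos: [524.3, -120.3, 274.1]
tcp_rot: [-3.127, 0.299, 0.002]
force: [0.9, -0.9, -1.2]
width: 0.221
gripper_force: 78.7
clock: 6.33
ee_pos: [524.5, -121.0, 276.8]
tcp_rot: [3.126, -0.305, 0.003]
force: [0.5, -0.4, -0.6]
width: 0.222
gripper_force: 78.7
[[ 9.81000e-01 -1.94000e-01  2.00000e-03  5.24482e+02]
 [-1.94000e-01 -9.81000e-01 -1.00000e-03 -1.20986e+02]
 [ 2.00000e-03  0.00000e+00 -1.00000e+00  2.76613e+02]
 [ 0.00000e+00  0.00000e+00  0.00000e+00  1.00000e+00]]
tip exp [ 524.84635235 -121.11332459   36.61296331] (np.float64(284.24828307974), np.float64(226.8753117295441))
(np.float64(284.2685180561127), np.float64(212.91841085185746))
(np.float64(106.17640648178727), np.float64(212.6756545618943))
(np.float64(-8.122289715755983), np.float64(234.17525768791302))
```

View pics/w3.png

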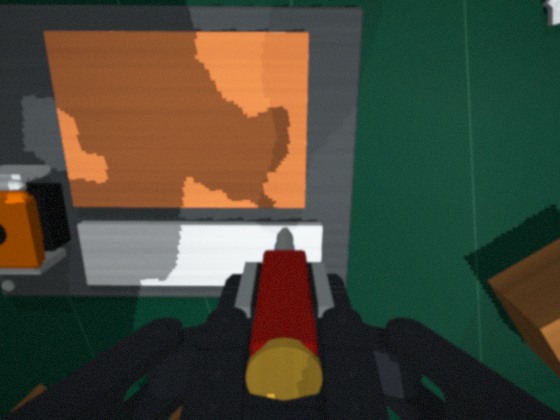

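The wrist view shows the copper's near edge at v≈208 and the rail's far edge at v≈223, so the groove lies between them. The tip is at (285,229), the board's end edge at u≈355, and the cover at the left.

```bash
python3 - <<'E'
from m import *
z=np.load('w3.npz'); f=dict(pixels=z['px'],W=z['W'],fx=371.1224743897715,fy=371.1224743897715,cx=283.87210113667794,cy=209.73627838288778)
g=cv2.GaussianBlur(f['pixels'],(3,3),0).astype(int)
T,_=tool(); tip=(T@[0,0,240,1])[:3]
L=lambda p:(T[:3,:3].T@(p-tip)).round(1)
hsv=cv2.cvtColor(f['pixels'],cv2.COLOR_RGB2HSV)
for u in(100,130,160,190,220,245,265,302):
    col=g[190:245,u]; sat=col[:,0]-col[:,2]; lum=col.sum(1)
    vc=190+np.argmin(np.diff(sat)[:28])+.5   # copper ends
    vr=212+np.argmax(np.diff(lum)[22:45])+.5     # rail begins
    a,b=onplane(f,u,vc,16),onplane(f,u,vr,16)
    print(u,vc,vr,'w',np.linalg.norm(a-b).round(1),'centre rel tip',L((a+b)/2))
for v in(100,150,190,250): # board end edge: gray to green
    row=g[v,330:390]; d=row[:,1]-row[:,0]; u=330+np.argmax(np.diff(d))+.5; print('end',v,u,L(onplane(f,u,v,8)))
# rail end
for v in(240,270):
    row=g[v,312:335].sum(1); u=312+np.argmin(np.diff(row))+.5; print('rail end',u,L(onplane(f,u,v,16)))
E
```

```text
100 206.5 220.5 w 9.7 centre rel tip [   1.7 -120.    20.6]
130 207.5 220.5 w 9.0 centre rel tip [   1.3 -100.5   20.6]
160 207.5 220.5 w 9.0 centre rel tip [  1.3 -81.   20.6]
190 207.5 224.5 w 11.7 centre rel tip [ -0.1 -61.5  20.6]
220 207.5 224.5 w 11.7 centre rel tip [ -0.1 -41.9  20.6]
245 207.5 224.5 w 11.7 centre rel tip [ -0.  -25.6  20.6]
265 207.5 224.5 w 11.7 centre rel tip [ -0.  -12.5  20.6]
302 207.5 224.5 w 11.7 centre rel tip [-0.  11.6 20.6]
end 100 357.5 [72.6 45.1 28.7]
end 150 354.5 [41.9 45.  28.7]
end 190 352.5 [15.5 45.2 28.6]
end 250 348.5 [-27.6  44.8  28.6]
rail end 321.5 [-16.9  24.9  20.6]
rail end 325.5 [-39.   28.3  20.6]
```

The tip is centred over the groove and level with the start of the seam, within 0.3 mm. I'm descending slowly.

```bash
python3 -m inch '[[-1,[0,0,4],0],[-1,[0,0,4],0],[-1,[0,0,4],0],[-1,[0,0,4],0],[-1,[0,0,4],0]]'; python3 -m inch '[[-1,[0,0,3],0],[-1,[0,0,3],0],[-1,[0,0,0],0],[-1,[0,0,0],0],[-1,[0,0,0],0]]'; python3 -m inch '[[-1,[0,0,0],0],[-1,[0,0,0],0],[-1,[0,0,0],0],[-1,[0,0,0],0],[-1,[0,0,0],0]]'
```

```text
clock: 6.8
ee_pos: [524.3, -120.8, 255.0]
tcp_rot: [-3.127, 0.306, 0.001]
force: [0.7, -0.2, -0.2]
width: 0.218
gripper_force: 78.7
clock: 7.22
ee_pos: [524.4, -120.9, 249.9]
tcp_rot: [3.126, -0.306, 0.001]
force: [0.0, -0.2, -0.6]
width: 0.223
gripper_force: 78.7
clock: 7.63
ee_pos: [524.4, -120.9, 249.8]
tcp_rot: [3.127, -0.306, 0.0]
force: [-0.5, 0.0, -1.5]
width: 0.222
gripper_force: 78.7
```

```bash
for i in 1; do python3 -m inch '[[-1,[0,-2.5,0],0],[-1,[0,-2.5,0],0],[-1,[0,-2.5,0],0],[-1,[0,-2.5,0],0],[-1,[0,-2.5,0],0]]'; python3 -m inch '[[-1,[0,-2.5,0],0],[-1,[0,-2.5,0],0],[-1,[0,-2.5,0],0],[-1,[0,-2.5,0],0],[-1,[0,-2.5,0],0]]';python3 -m inch '[[-1,[0,-2.5,0],0],[-1,[0,-2.5,0],0],[-1,[0,-2.5,0],0],[-1,[0,-2.5,0],0],[-1,[0,-2.5,0],0]]';python3 -m inch '[[-1,[0,-2.5,0],0],[-1,[0,-2.5,0],0],[-1,[0,-2.5,0],0],[-1,[0,-2.5,0],0],[-1,[0,-2.5,0],0]]'; done
```

```text
clock: 8.05
ee_pos: [526.8, -108.2, 249.7]
tcp_rot: [3.127, -0.306, 0.0]
force: [0.4, -0.5, -1.0]
width: 0.225
gripper_force: 78.7
clock: 8.47
ee_pos: [529.2, -96.1, 249.7]
tcp_rot: [3.127, -0.306, 0.0]
force: [0.3, 0.8, -1.6]
width: 0.221
gripper_force: 78.7
clock: 8.88
ee_pos: [531.7, -83.9, 249.7]
tcp_rot: [3.127, -0.306, 0.0]
force: [0.9, -0.6, -0.9]
width: 0.223
gripper_force: 78.7
clock: 9.3
ee_pos: [534.1, -71.6, 249.7]
tcp_rot: [3.127, -0.306, 0.0]
force: [0.2, 0.6, -1.2]
width: 0.222
gripper_force: 78.7
```

No side forces. Continuing with 70 mm, then a wrist check of the groove and cover.

```bash
python3 -m inch '[[-1,[0,-2.5,0],0],[-1,[0,-2.5,0],0],[-1,[0,-2.5,0],0],[-1,[0,-2.5,0],0],[-1,[0,-2.5,0],0]]'; python3 -m inch '[[-1,[0,-2.5,0],0],[-1,[0,-2.5,0],0],[-1,[0,-2.5,0],0],[-1,[0,-2.5,0],0],[-1,[0,-2.5,0],0]]'; python3 -m inch '[[-1,[0,-2.5,0],0],[-1,[0,-2.5,0],0],[-1,[0,-2.5,0],0],[-1,[0,-2.5,0],0],[-1,[0,-2.5,0],0]]'; python3 -m inch '[[-1,[0,-2.5,0],0],[-1,[0,-2.5,0],0],[-1,[0,-2.5,0],0],[-1,[0,-2.5,0],0],[-1,[0,-2.5,0],0]]'; python3 -m inch '[[-1,[0,-2.5,0],0],[-1,[0,-2.5,0],0],[-1,[0,-2.5,0],0],[-1,[0,-2.5,0],0],[-1,[0,-2.5,0],0]]'; python3 -m inch '[[-1,[0,-2.5,0],0],[-1,[0,-2.5,0],0],[-1,[0,-2,0],0],[-1,[0,0,0],0],[-1,[0,0,0],0]]'
python3 - <<'E'
from m import *
f=grab('wrist'); save(f,'w4.png'); np.savez('w4.npz',px=f['pixels'],W=f['W']); T,s=tool(); tip=(T@[0,0,240,1])[:3]; print(tip, proj(f,tip))
for d in(0,47): print('exp',d,proj(f,tip+T[:3,:3]@[0,-d,-38 if d else 0]))
E
```

```text
clock: 9.72
ee_pos: [536.5, -59.3, 249.7]
tcp_rot: [3.127, -0.306, 0.0]
force: [-0.5, 0.2, -1.0]
width: 0.227
gripper_force: 78.7
clock: 10.13
ee_pos: [538.9, -47.0, 249.7]
tcp_rot: [3.127, -0.306, 0.0]
force: [0.4, -0.6, -1.3]
width: 0.225
gripper_force: 78.7
clock: 10.55
ee_pos: [541.4, -34.8, 249.7]
tcp_rot: [3.127, -0.306, 0.0]
force: [0.4, 0.2, -0.5]
width: 0.226
gripper_force: 78.7
clock: 10.97
ee_pos: [543.8, -22.5, 249.7]
tcp_rot: [3.127, -0.306, 0.0]
force: [0.8, -0.5, -0.8]
width: 0.226
gripper_force: 78.7
clock: 11.38
ee_pos: [546.2, -10.3, 249.7]
tcp_rot: [3.127, -0.306, -0.0]
force: [-0.5, -0.2, -0.8]
width: 0.224
gripper_force: 78.7
clock: 11.8
ee_pos: [547.5, -3.5, 249.7]
tcp_rot: [3.127, -0.306, 0.0]
force: [1.0, -0.6, -1.2]
width: 0.221
gripper_force: 78.7
[547.50679395  -3.64769079   9.66906766] (np.float64(284.44628842873567), np.float64(226.816248870569))
exp 0 (np.float64(284.44628842873567), np.float64(226.816248870569))
exp 47 (np.float64(191.00752539100017), np.float64(252.90773311450923))
```

View pics/w4.png

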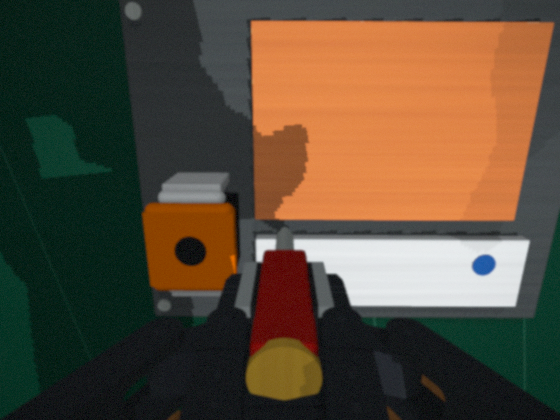

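The tip sits in the groove at (285,229), at the seam's end. The cover disc is at (190,251), within 2 px of the predicted (191,253). I'll lift, move over the cover and check.

```bash
python3 -m inch '[[-1,[0,0,-6],0],[-1,[0,0,-12],0],[-1,[0,0,-14],0],[-1,[0,0,-14],0],[-1,[0,0,-9],0]]'; python3 -m inch '[[-1,[0,0,0],0],[-1,[0,-10,0],0],[-1,[0,-15,0],0],[-1,[1,-15,0],0],[-1,[0,-7,0],0]]';python3 -m inch '[[-1,[0,0,3],0],[-1,[0,0,3],0],[-1,[0,0,0],0],[-1,[0,0,0],0],[-1,[0,0,0],0]]'
python3 - <<'E'
from m import *
f=grab('wrist'); T,s=tool(); tip=(T@[0,0,240,1])[:3]; print(tip.round(1), proj(f,tip),s['force'])
im=cv2.cvtColor(f['pixels'],cv2.COLOR_RGB2BGR)[160:310,200:370]; cv2.imwrite('pics/w5.png',cv2.resize(im,None,fx=4,fy=4,interpolation=cv2.INTER_CUBIC))
m,b=blobs(f,(5,150,80),(22,255,255),(200,160,370,310),20); print(b)
pad=tip+0; 
for dx,dy in((0,0),(24,-22),(24,22)): print(proj(f,np.append(tip[:2],48)+T[:3,:3]@[dx,dy,0]))
E
```

```text
clock: 12.27
ee_pos: [547.7, -3.7, 307.6]
tcp_rot: [-3.127, 0.306, -0.005]
force: [-0.1, -0.1, 0.2]
width: 0.22
gripper_force: 78.6
clock: 12.68
ee_pos: [557.6, 44.1, 303.6]
tcp_rot: [-3.126, 0.304, 0.003]
force: [-0.0, 0.5, -0.2]
width: 0.221
gripper_force: 78.6
clock: 13.1
ee_pos: [557.6, 41.7, 298.6]
tcp_rot: [3.126, -0.307, -0.0]
force: [0.3, -0.0, 0.5]
width: 0.222
gripper_force: 78.6
[557.6  41.8  58.7] (np.float64(284.17191078194077), np.float64(226.7336410187432)) [ 0.19057796 -0.16787379 -1.48603515]
[([326, 160, 44, 38, 1653], [347.7, 178.6]), ([247, 182, 73, 72, 4208], [282.5, 214.7])]
(np.float64(284.13948467591086), np.float64(220.82245383761082))
(np.float64(247.9396658815878), np.float64(183.50455270696358))
(np.float64(320.37314398639035), np.float64(183.50932627938045))
```

View pics/w5.png

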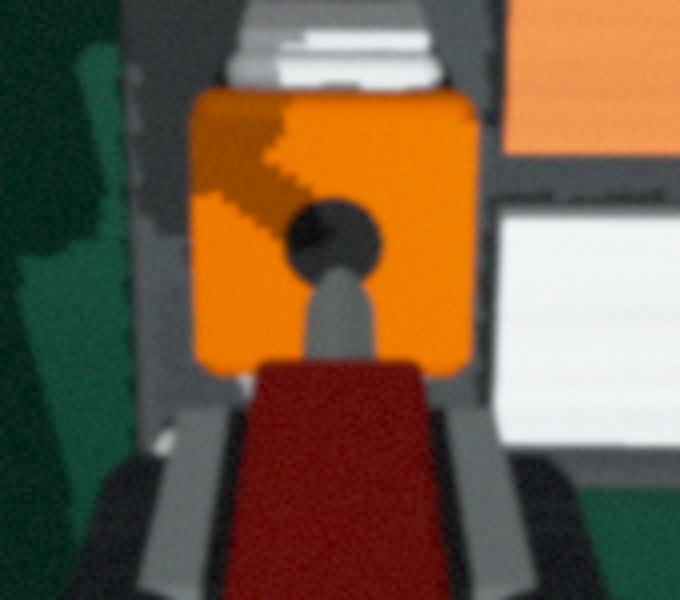

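The disc is at (283.5,220.6) and the tip's vertical projects to (284.1,220.8), so it is centred. Now pressing.

```bash
python3 -m inch '[[-1,[0,0,3],0],[-1,[0,0,3],0],[-1,[0,0,2],0],[-1,[0,0,0.5],0],[-1,[0,0,0.5],0]]' 110; python3 -m inch '[[-1,[0,0,0.6],0],[-1,[0,0,0.6],0],[-1,[0,0,0.6],0],[-1,[0,0,0.6],0],[-1,[0,0,0.6],0]]'; python3 -m inch '[[-1,[0,0,0.6],0],[-1,[0,0,0.6],0],[-1,[0,0,0.6],0],[-1,[0,0,0.6],0],[-1,[0,0,0.6],0]]'
```

```text
clock: 13.57
ee_pos: [557.6, 42.3, 289.4]
tcp_rot: [3.127, -0.306, -0.001]
force: [-0.8, -0.1, -0.6]
width: 0.22
gripper_force: 107.2
clock: 13.98
ee_pos: [557.7, 42.3, 287.2]
tcp_rot: [3.127, -0.306, 0.002]
force: [-0.4, -0.4, 2.7]
width: 0.218
gripper_force: 107.6
clock: 14.4
ee_pos: [558.0, 42.3, 286.3]
tcp_rot: [-3.126, 0.306, -0.006]
force: [-4.0, 0.4, 14.9]
width: 0.226
gripper_force: 109.0
```

```bash
python3 -m inch '[[-1,[0,0,0.4],0],[-1,[0,0,0.4],0],[-1,[0,0,0.4],0],[-1,[0,0,0.4],0],[-1,[0,0,0.4],0]]'
```

```text
clock: 14.82
ee_pos: [557.9, 42.4, 284.8]
tcp_rot: [-3.126, 0.306, -0.005]
force: [-4.9, 0.9, 14.8]
width: 0.218
gripper_force: 109.4
```

```bash
python3 - <<'E'
from m import *
T,s=tool(); tip=(T@[0,0,240,1])[:3]; print(T.round(3),tip,s['force'],s['ft_torque'])
f=grab('wrist'); im=cv2.cvtColor(f['pixels'],cv2.COLOR_RGB2BGR)[160:310,200:370]; cv2.imwrite('pics/w6.png',cv2.resize(im,None,fx=4,fy=4,interpolation=cv2.INTER_CUBIC))
E
```

```text
[[ 9.81000e-01 -1.94000e-01  4.00000e-03  5.57923e+02]
 [-1.94000e-01 -9.81000e-01  0.00000e+00  4.24450e+01]
 [ 3.00000e-03 -1.00000e-03 -1.00000e+00  2.84821e+02]
 [ 0.00000e+00  0.00000e+00  0.00000e+00  1.00000e+00]] [558.76770001  42.54379174  44.82225262] [-4.91227308  0.85417147 14.83515662] [0.14841566 1.18213824 0.02589692]
```

View pics/w6.png

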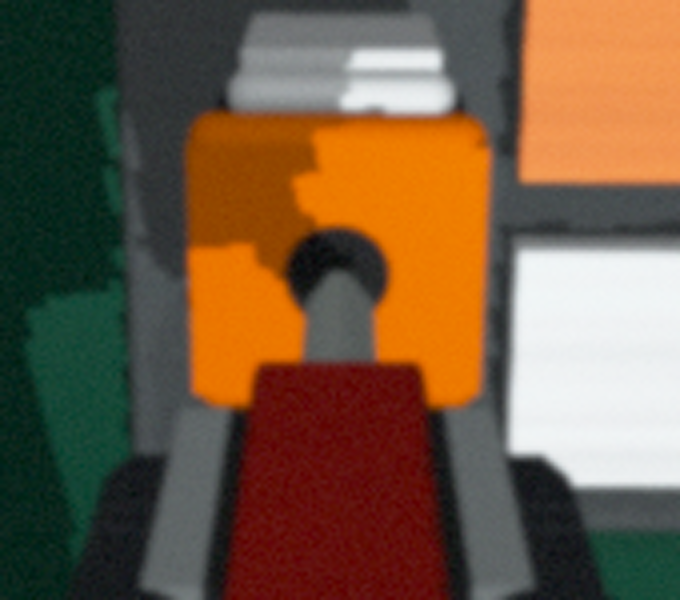

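The tip is on the disc, the stylus is upright, and the cover is about 3 mm down. I'm pressing on and relieving the side load slightly.

```bash
python3 -m inch '[[-1,[-0.1,0,0.4],0],[-1,[-0.1,0,0.4],0],[-1,[-0.1,0,0.4],0],[-1,[-0.1,0,0.4],0],[-1,[-0.1,0,0.4],0]]'; python3 -m inch '[[-1,[-0.1,0,0.4],0],[-1,[-0.1,0,0.4],0],[-1,[-0.1,0,0.4],0],[-1,[-0.1,0,0.4],0],[-1,[-0.1,0,0.4],0]]'
```

```text
clock: 15.28
ee_pos: [557.1, 42.4, 279.6]
tcp_rot: [3.127, -0.306, 0.0]
force: [-0.7, 0.1, 0.1]
width: 0.219
gripper_force: 107.9
clock: 15.7
ee_pos: [556.9, 42.4, 278.6]
tcp_rot: [3.127, -0.306, 0.003]
force: [-0.6, -0.9, 7.6]
width: 0.219
gripper_force: 108.1
```

```bash
python3 -m inch '[[-1,[0,0,0.3],0],[-1,[0,0,0.3],0],[-1,[0,0,0.3],0],[-1,[0,0,0],0],[-1,[0,0,0],0]]'; python3 -m inch '[[-1,[0,0,0.3],0],[-1,[0,0,0.3],0],[-1,[0,0,0.3],0],[-1,[0,0,0],0],[-1,[0,0,0],0]]'
```

```text
clock: 16.12
ee_pos: [556.9, 42.4, 277.3]
tcp_rot: [3.127, -0.306, 0.002]
force: [1.3, 0.1, 1.9]
width: 0.216
gripper_force: 108.0
clock: 16.53
ee_pos: [556.6, 42.5, 275.8]
tcp_rot: [3.127, -0.306, -0.001]
force: [-0.1, 0.2, 1.8]
width: 0.216
gripper_force: 108.0
```

```bash
python3 -m inch '[[-1,[0,0,0.3],0],[-1,[0,0,0.3],0],[-1,[0,0,0.3],0],[-1,[0,0,0],0],[-1,[0,0,0],0]]'; python3 -m inch '[[-1,[0,0,0.2],0],[-1,[0,0,0.2],0],[-1,[0,0,0.2],0],[-1,[0,0,0],0],[-1,[0,0,0],0]]'
```

```text
clock: 16.95
ee_pos: [556.7, 42.5, 275.6]
tcp_rot: [3.127, -0.306, 0.001]
force: [-2.2, -0.7, 5.9]
width: 0.218
gripper_force: 108.1
clock: 17.37
ee_pos: [556.8, 42.5, 275.4]
tcp_rot: [-3.127, 0.306, -0.002]
force: [-2.0, -0.4, 7.0]
width: 0.223
gripper_force: 108.4
```

Stiff now, so the cover is on its stop at tip height ≈35.4 mm. Raising the push to about 10–12 N.

```bash
python3 -m inch '[[-1,[-0.1,0,0.3],0],[-1,[-0.1,0,0.3],0],[-1,[-0.1,0,0.2],0],[-1,[0,0,0],0],[-1,[0,0,0],0]]'; python3 -m inch '[[-1,[0,0,0],0],[-1,[0,0,0],0],[-1,[0,0,0],0],[-1,[0,0,0],0],[-1,[0,0,0],0]]'
```

```text
clock: 17.78
ee_pos: [556.6, 42.5, 275.3]
tcp_rot: [-3.127, 0.306, -0.004]
force: [-2.8, -0.8, 10.5]
width: 0.222
gripper_force: 108.7
clock: 18.2
ee_pos: [556.6, 42.5, 275.3]
tcp_rot: [-3.127, 0.306, -0.004]
force: [-2.6, 0.3, 10.7]
width: 0.22
gripper_force: 108.7
```

```bash
python3 - <<'E'
from m import *
f=grab('wrist'); T,s=tool(); tip=(T@[0,0,240,1])[:3]; print(tip.round(1),s['force'],s['ft_torque'],T[:3,2])
im=cv2.cvtColor(f['pixels'],cv2.COLOR_RGB2BGR)[160:310,200:370]; cv2.imwrite('pics/w7.png',cv2.resize(im,None,fx=4,fy=4,interpolation=cv2.INTER_CUBIC))
E
```

```text
[557.1  42.5  35.3] [-2.97926596  0.10136223 10.23686122] [-0.10486004  0.58674057  0.00918503] [ 2.28157675e-03 -1.68287407e-04 -9.99997383e-01]
```

View pics/w7.png

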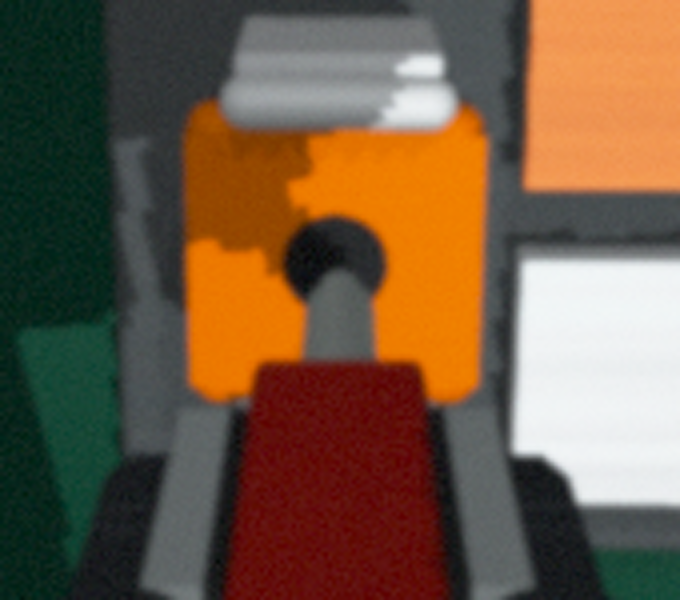

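The ear now overlaps the cover's far edge at crop (340,110), so the cover is snapped below it. The tip is on the disc at crop (338,270), at height 35.3 mm, pushing a steady 10.5 N. Handing in.

```bash
python3 -c "
from workcell import job
print(job.hand_in())"
```

```text
the job is handed in; nothing more can be done
None
```

I ran the stylus along the whole seam at about 3 cm/s, the orange cover snapped home, and I handed the job in with the stylus held upright and pressing the cover's middle at about 10 N; the hand-in gave no verdict.

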